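Put the microscope optics back in their caddy

TASK

Clear up the microscope bench: put the three round lenses and the square mirror housing back in the caddy, each standing upright on the floor of the well that matches its shape and size (largest lens in the largest round well, middle lens in the middle one, smallest lens in the smallest, square housing in the square well). Do not tip any of them over. Leave the lamp head and the balance weight, which only look similar, standing where they are.

Things in the scene. Friction and masses are not known exactly. Their poses are not given: they have to be found in the camera images.
- lens_large_center (a point): Round optical lens standing upright: a plain aluminium barrel with two black bands, the same width all the way up, with a flat top that is a black rim around a glass disc. 50 mm diameter, 72 mm high. The point is its centre, half-way up (36 mm above its underside); z is up along the barrel. About 260 g.
- lens_medium_center (a point): Round optical lens standing upright: a plain aluminium barrel with two black bands, the same width all the way up, with a flat top that is a black rim around a glass disc. 39 mm diameter, 68 mm high. The point is its centre, half-way up (34 mm above its underside); z is up along the barrel. About 160 g.
- lens_small_center (a point): Round optical lens standing upright: a plain aluminium barrel with two black bands, the same width all the way up, with a flat top that is a black rim around a glass disc. 28 mm diameter, 62 mm high. The point is its centre, half-way up (31 mm above its underside); z is up along the barrel. About 80 g.
- mirror_box_center (a point): Square mirror housing standing upright: an aluminium box 36 x 36 mm and 64 mm high with a black band near the foot, a square glass window in its flat top and a round glass port in one side. The point is its centre, half-way up (32 mm above its underside); z is up, x and y are square to its sides. About 140 g.
- well_large_floor (a point): Centre of the floor of the largest round well: round, 68 mm in diameter, 9 mm deep, open at the top; floor 11 mm and mouth 20 mm above the table. One of four white 85 mm blocks, the well floor lined black, set two by two (wells 86 mm apart) in the caddy, a fixed black tray 188 mm square, rim 16 mm high. x, y run along the caddy's sides; which corner has which well changes.
- well_medium_floor (a point): Centre of the floor of the middle-sized round well: round, 56 mm in diameter, 9 mm deep, open at the top; floor 11 mm and mouth 20 mm above the table. One of four white 85 mm blocks, the well floor lined black, set two by two (wells 86 mm apart) in the caddy, a fixed black tray 188 mm square, rim 16 mm high. x, y run along the caddy's sides; which corner has which well changes.
- well_small_floor (a point): Centre of the floor of the smallest round well: round, 44 mm in diameter, 9 mm deep, open at the top; floor 11 mm and mouth 20 mm above the table. One of four white 85 mm blocks, the well floor lined black, set two by two (wells 86 mm apart) in the caddy, a fixed black tray 188 mm square, rim 16 mm high. x, y run along the caddy's sides; which corner has which well changes.
- well_square_floor (a point): Centre of the floor of the square well: square, 54 x 54 mm (the housing fits at any turn), 9 mm deep, open at the top; floor 11 mm and mouth 20 mm above the table. One of four white 85 mm blocks, the well floor lined black, set two by two (wells 86 mm apart) in the caddy, a fixed black tray 188 mm square, rim 16 mm high. x, y run along the caddy's sides; which corner has which well changes.
- lamp_head_center (a point): Look-alike, to be left: a loose lamp head standing on its face, an aluminium cylinder 39 mm in diameter and 34 mm high that tapers to a thin steel stub 12 mm in diameter, 66 mm high in all. No glass on top. The point is on its axis, 33 mm above its underside.
- weight_center (a point): Look-alike, to be left: a balance weight, an aluminium cylinder 40 mm in diameter and 42 mm high with a narrow neck and a 24 mm round knob on top, 62 mm high in all. No glass on top. The point is on its axis, 31 mm above its underside.

How it is judged:
At the end, for the whole second after the job is handed in: Each lens and the mirror housing is at rest in its own well: axis within 13 mm of the well centre, underside within 4 mm of the well floor, leaning under 0.12 rad, slower than 20 mm/s. Lamp head and weight within 30 mm of their start, leaning under 0.12 rad (horizontal distance between lens_large_center and well_large_floor below 0.013 m and z of lens_large_center in the frame of well_large_floor below 0.04 m and angle between each of lens_large_center, lens_medium_center, lens_small_center, mirror_box_center, lamp_head_center, weight_center's own z axis and vertical below 0.12 rad and linear speed of each of lens_large, lens_medium, lens_small, mirror_box below 0.02 m/s and horizontal distance between lens_medium_center and well_medium_floor below 0.013 m and z of lens_medium_center in the frame of well_medium_floor below 0.038 m and horizontal distance between lens_small_center and well_small_floor below 0.013 m and z of lens_small_center in the frame of well_small_floor below 0.035 m and horizontal distance between mirror_box_center and well_square_floor below 0.013 m and z of mirror_box_center in the frame of well_square_floor below 0.036 m and distance of each of lamp_head_center, weight_center from where it was at the start of the episode below 0.03 m); the robot touches nothing.
It fails at once if a lens or the mirror housing is tipped over (leans more than 0.7 rad) (angle between any of lens_large_center, lens_medium_center, lens_small_center, mirror_box_center's own z axis and vertical above 0.7 rad).
It fails at once if the lamp head or the weight is moved more than 40 mm (distance of any of lamp_head_center, weight_center from where it was at the start of the episode above 0.04 m).
It also fails if it takes over 112 s, if anything falls off the work surface, if the arm or the gripper's body presses on something with over 40 N, if the wrist force passes 120 N, or if a joint passes its speed limit or range.

ROBOT

A 6-joint arm with a two-finger parallel gripper is mounted at the origin on the work surface. World frame = base frame: x ahead of the robot, y to its left, z up, the work surface at z = 0. Lengths are in m, angles in rad, forces in N, time in s.
With the tool pointing down it reaches from about 0.4 to 0.825 m from the base axis. Payload 7 kg.
Tool frame: the origin (TCP) lies midway between the tips of the shut fingers; the grasp point (between the pads) lies 19 mm behind it; x points along the fingers, z is the direction in which the jaws open and shut, and the axes are right-handed (so a half turn about x gives the same grasp; the last joint's range is limited). The gripper opens to 85 mm and grips with 20 to 120 N. Pads are 22 mm wide; open, the fingers measure 114 mm over their backs; the gripper's body (76 mm by 85 mm) begins 54 mm behind the grasp point. The pads swing forward as they close: fully open they stand 13 mm farther back than shut.
Start: joints at [0.288, 0.359, 0.012, 0, -1.224, -0.288], TCP at [0.675, -0, 0.231] pointing down, gripper open.
Joint ranges: [-3.07, 3.07], [-1.43, 2.12], [-1.02, 1.25], [-3.03, 1.67], [-3.05, -0], [-3.03, 3.03]. Speed limits (rad/s): [2.39, 2.39, 3.01, 3.14, 3.14, 3.14].

INTERFACE

Orientations are given as a rotation vector (axis times angle).
In Python, from plant import sensors, viewer, hand_in gives the robot as it stands.
- The arm moves only by the tool arm_command, never from a script. Its argument "targets" is a list of rows, each an object with "slide": the shift along the tool's x, y, z in mm, a list of three; "twist": the turn about the tool's x in degrees; "gripper": the opening, from 0 (shut) to 1 (fully open). A call has 1 to 20 rows; each row shifts and turns the commanded pose from where the row before left it, along the tool's axes as they then stand; what a row does not reach is not made up. A row lasts 1/10 s, in which the tool goes at most 50 mm and 8.59 degrees, less where a joint would pass 70% of its speed; a pose out of reach is approached as far as the arm can. A call is refused whole if a number of a shift passes 50 or a number of a turn 8.59, either way. A call with a gripper value outside its range is refused whole. The fingers move at their own pace and stop on an object; "grip_force" is the grip in N (left out, the last holds). Time passes only in rows, so rows that do not move let the fingers close. It gives the time, the measured TCP pose, the force and the opening at its end, in the units of the state.
- sensors.get_state(): the state, without advancing time (a new reading comes with each control period).
- viewer.capture(name): name is "scene" or "side" or "wrist"; returns the picture (384x512x3 uint8, red, green, blue); there is no depth.
- viewer.camera_info(name): a dict with "vertical_fov" (degrees; the focal length in pixels is half the picture's height over the tangent of half this angle, whatever the lens; pixels are square), "cx", "cy" (the principal point, pixels), "R" (3x3) and "t" (3): a world point X has camera coordinates R X + t. Camera axes: x right, y down, z forward; pixel columns grow to the right and rows downward; lengths in m; the calibration is good to about 2 mm. A picture is of the moment at which its call begins: read the wrist's pose just before it. camera_info takes no time and is no camera call; for the wrist camera it gives the pose at the moment of the call.
- hand_in(): hands the job in, once; it reports no verdict.
The state is a dict: "time": time; "joints": joint angles; "qd": joint speeds; "joint_torque": joint torques, N m; "position": TCP position; "ee_rot": TCP orientation; "wrist_force": force on the tool from outside, world axes, zero at the start; "torque": the same for the moment, N m; "gripper_width": opening from 0.0 (shut) to 1.0 (fully open).
Only numpy, scipy, OpenCV 4.12 (cv2) and the standard library are available. Lean on these libraries where they do the work, as an engineer would, in place of code of your own. Each camera call takes 0.05 s, during which the arm holds its last target. There are 200 camera calls.

## Working session

There is one attempt and no reset: what is moved stays moved. The work goes in short steps, Python scripts to look and compute and a tool call to move; the robot and the scene stay as the last step left them, time stands still between calls to the robot, and variables do not carry over. Pictures are saved under pics/ and viewed, about 12 in all and at most 16, crops included, and the job is handed in when it is done.

Besides the shell and the picture viewer there is one more tool, called after "Call:" as name(argument=value, ...) on one line, values as JSON. arm_command: Moves the arm, as the interface text tells. Its arguments: {"type":"object","properties":{"targets":{"type":"array"},"grip_force":{"type":"number"}},"required":["targets"]}

```bash
mkdir -p pics
cat > h.py <<'E'
import numpy as np, cv2
from plant import sensors, viewer
def snap(n,f):
    ci=viewer.camera_info(n); im=viewer.capture(n); cv2.imwrite('pics/'+f+'.png',im[:,:,::-1]); 
    np.save('pics/'+f+'.npy',np.array([ci],dtype=object),allow_pickle=True); return im,ci
def ray(ci,u,v,z,h=384):
    f=h/2/np.tan(np.radians(ci['vertical_fov'])/2); R=np.array(ci['R']);t=np.array(ci['t'])
    d=R.T@np.array([(u-ci['cx'])/f,(v-ci['cy'])/f,1]); c=-R.T@t
    return (c+d*(z-c[2])/d[2]).round(4)
def proj(ci,X,h=384):
    f=h/2/np.tan(np.radians(ci['vertical_fov'])/2); p=np.array(ci['R'])@X+np.array(ci['t'])
    return np.array([p[0]/p[2]*f+ci['cx'],p[1]/p[2]*f+ci['cy']]).round(1)
E
python3 - <<'E'
from h import *
ims=[]
for n in ['scene','side','wrist']:
    im,ci=snap(n,n+'0'); print(n,ci)
    ims.append(im)
s=sensors.get_state(); print(s)
E
```

```text
scene {'vertical_fov': 54.83845514848034, 'cx': 252.69319277343544, 'cy': 191.7702532933143, 'R': array([[ 0.48235166,  0.87587377, -0.01349146],
       [ 0.64678636, -0.3664936 , -0.66884217],
       [-0.59076584,  0.31389104, -0.743282  ]]), 't': array([-0.27611621, -0.29377108,  1.19604385])}
side {'vertical_fov': 50.14296238576222, 'cx': 257.6181678402846, 'cy': 191.38242894195875, 'R': array([[ 0.70972319, -0.70446468, -0.00474428],
       [-0.39672801, -0.39410625, -0.82902783],
       [ 0.58215108,  0.59026247, -0.55918721]]), 't': array([-0.37865419,  0.27492121,  0.62410401])}
wrist {'vertical_fov': 70.1094958873234, 'cx': 256.671976807789, 'cy': 193.7462407879577, 'R': array([[-9.99998029e-01, -4.99681224e-04,  1.92161529e-03],
       [ 4.44878535e-05,  9.61933241e-01,  2.73284538e-01],
       [-1.98502077e-03,  2.73284084e-01, -9.61931322e-01]]), 't': array([ 0.6740228 , -0.03642647,  0.37818793])}
{'time': 0.15, 'joints': array([ 2.88092548e-01,  3.59203945e-01,  1.12656467e-02, -2.05233364e-04,
       -1.22413992e+00, -2.88148068e-01]), 'qd': array([ 0.0002048 , -0.00158587,  0.00424349,  0.00222398, -0.00061609,
        0.00056687]), 'joint_torque': array([-2.36291526e-03, -5.83877099e+01,  2.93650192e+01,  6.94064632e+00,
       -4.26741812e-03,  1.52487612e-06]), 'position': array([ 6.74625928e-01, -5.27633822e-05,  2.30598137e-01]), 'ee_rot': array([ 2.21998806e+00, -3.38317688e-04, -2.22284009e+00]), 'wrist_force': array([-0.40751742,  0.30299105, -0.03076827]), 'torque': array([-0.06174821,  0.04585196,  0.0049989 ]), 'gripper_width': 1.0018848211921176}
```

View pics/scene0.png

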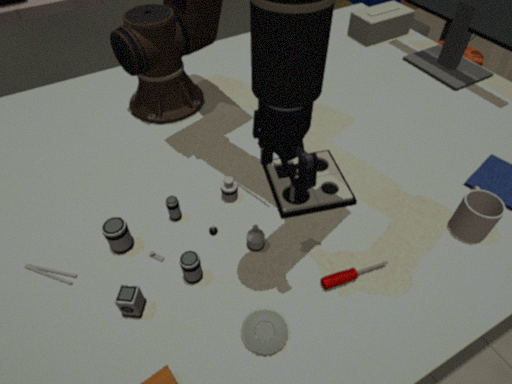

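View pics/side0.png

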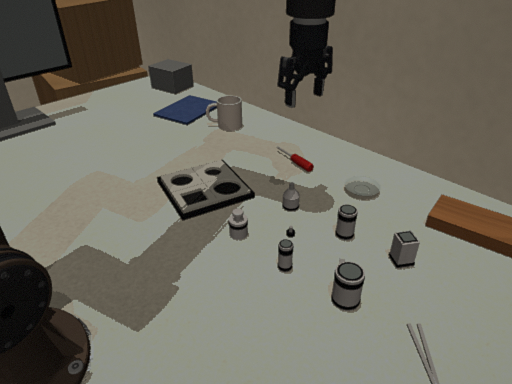

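View pics/wrist0.png

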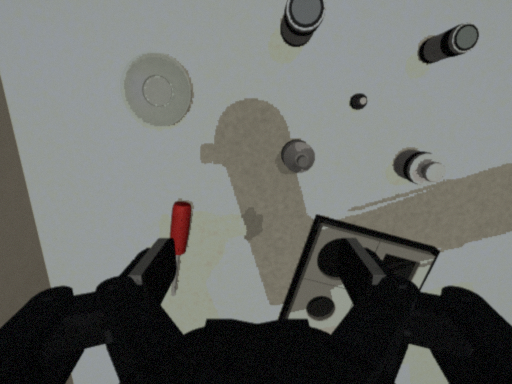

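The scene view shows the large lens at (117,224), small at (172,201), medium at (190,258) and box at (129,294). The weight and lamp are near (229,190) and (255,238), and the caddy is around (310,182). The side view shows all four wells, with the square one at (193,198). I'll enlarge both for accurate pixels.

Run:
```python
import cv2,numpy as np
a=cv2.imread('pics/scene0.png')[180:330,90:290]; b=cv2.imread('pics/side0.png')[150:320,150:430]
a=cv2.resize(a,None,fx=4,fy=4,interpolation=2); a=cv2.convertScaleAbs(a,alpha=1.5)
cv2.imwrite('pics/a.png',a)
c=cv2.resize(b,None,fx=2.8,fy=2.8,interpolation=2); cv2.imwrite('pics/b.png',cv2.convertScaleAbs(c,alpha=1.5))
```

```text
(no output)
```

View pics/a.png

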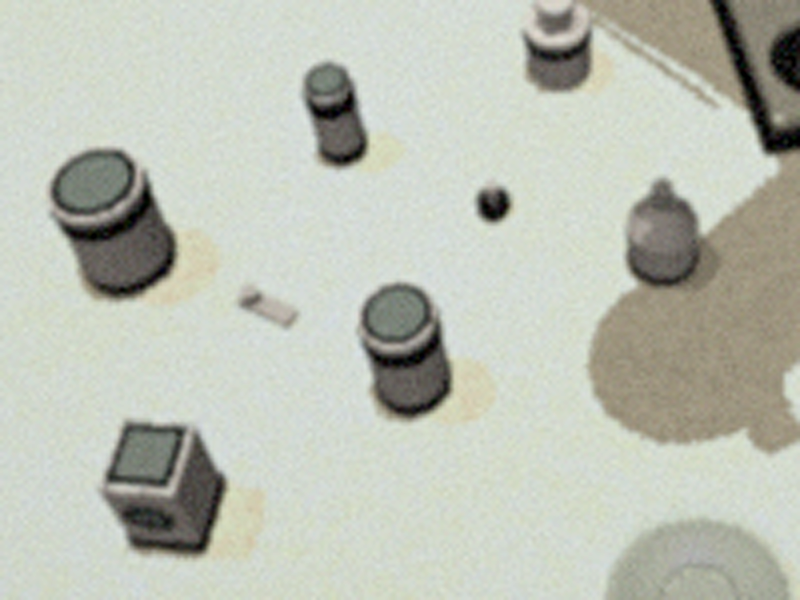

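View pics/b.png

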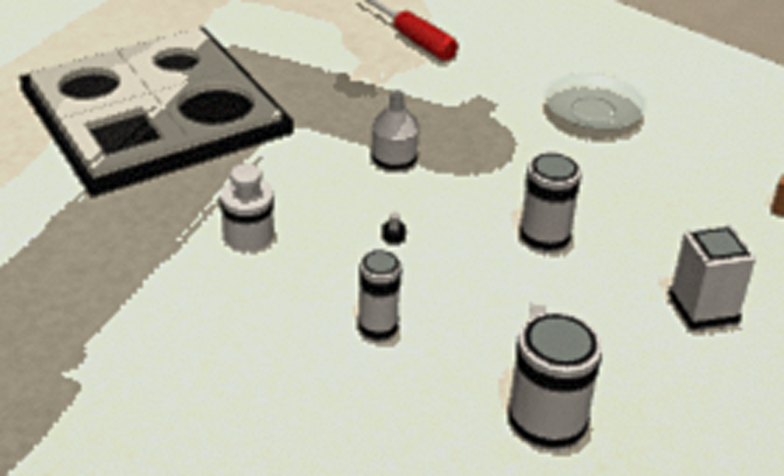

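```bash
cat > m.py <<'E'
from h import *
S=np.load('pics/scene0.npy',allow_pickle=True)[0]; D=np.load('pics/side0.npy',allow_pickle=True)[0]
sc=dict(large=(94,183,.072),small=(327,80,.062),medium=(397,313,.068),box=(145,455,.064),weight=(556,10,.060),lamp=(662,186,.066))
sd=dict(large=(560,339,.072),small=(380,262,.062),medium=(554,168,.068),box=(719,243,.064),weight=(246,174,.060),lamp=(397,97,.066),
 wM=(89,84,.0155),wS=(176,60,.0155),wSq=(125,132,.0155),wL=(216,106,.0155),cL=(22,78,.016),cB=(92,180,.016),cR=(292,122,.016),cT=(205,28,.016))
for k,(u,v,z) in sd.items():
    print(k,ray(D,(u+.5)/2.8-.5+150,(v+.5)/2.8-.5+150,z)[:2], ray(S,(sc[k][0]+.5)/4-.5+90,(sc[k][1]+.5)/4-.5+180,sc[k][2])[:2] if k in sc else '')
for q in [(118,455),(190,455)]: pass
E
python3 m.py
```

```text
large [ 0.4785 -0.2782] [ 0.4786 -0.2796]
small [ 0.4625 -0.1461] [ 0.4624 -0.1468]
medium [ 0.6259 -0.1715] [ 0.6269 -0.171 ]
box [ 0.6385 -0.2983] [ 0.6379 -0.3001]
weight [ 0.4673 -0.0075] [ 0.4756 -0.0101]
lamp [ 0.619  -0.0236] [ 0.6219 -0.0204]
wM [0.4978 0.2396] 
wS [0.5807 0.2159] 
wSq [0.4738 0.1549] 
wL [0.5554 0.1301] 
cL [0.4601 0.2911] 
cB [0.413  0.1189] 
cR [0.5846 0.0639] 
cT [0.6391 0.242 ]
```

Call:
arm_command(targets=[{"slide":[-5,-31,18]},{"slide":[-5,-31,18]},{"slide":[-5,-31,18]},{"slide":[-5,-31,18]},{"slide":[-5,-31,18]},{"slide":[-5,-31,18]},{"slide":[-5,-31,18]},{"slide":[-5,-31,18]},{"slide":[0,0,0]},{"slide":[0,0,0]},{"slide":[0,0,0]},{"slide":[0,0,0]}])

```text
invalid input at $.targets[0]: expected keys slide, twist, gripper
```

```bash
python3 - <<'E'
from h import *
s=sensors.get_state();print(s['position'],s['ee_rot'],s['time'])
im,ci=snap('wrist','w1')
cv2.imwrite('pics/w1b.png',cv2.convertScaleAbs(cv2.resize(im[:,:,::-1],(768,576),interpolation=2),alpha=1.5))
E
python3 - <<'E'
import sys; sys.path.insert(0,'.')
from h import *
S=np.load('pics/scene0.npy',allow_pickle=True)[0]; D=np.load('pics/side0.npy',allow_pickle=True)[0]
for P,C,k,o in [([(127,421),(190,426),(168,495),(105,488)],S,4,(90,180)),([(686,233),(728,226),(753,257),(709,265)],D,2.8,(150,150))]:
    q=np.array([ray(C,(u+.5)/k-.5+o[0],(v+.5)/k-.5+o[1],.064)[:2] for u,v in P]); d=np.roll(q,-1,0)-q
    print(q.mean(0),np.degrees(np.arctan2(d[:,1],d[:,0]))%90,np.hypot(*d.T))
E
```

```text
[ 6.74625928e-01 -5.27633822e-05  2.30598137e-01] [ 2.21998806e+00 -3.38317688e-04 -2.22284009e+00] 0.15
[ 0.639425 -0.2993  ] [55.83467884 56.40347652 54.25874548 57.55529674] [0.03009352 0.03397543 0.02944571 0.03317891]
[ 0.63655 -0.29925] [58.39249775 56.88239415 59.12628391 55.74499651] [0.03205511 0.03331141 0.03273912 0.03375515]
```

View pics/w1b.png

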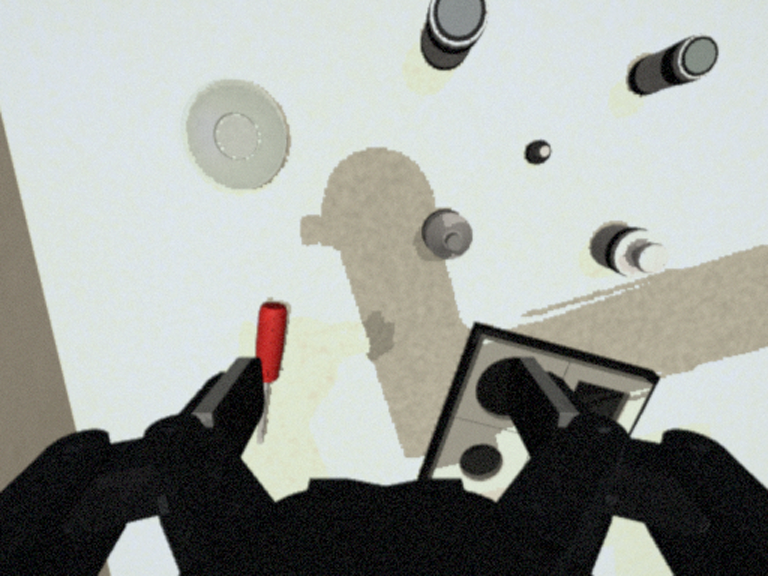

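The first move was refused because every row needs all three keys, so this picture is the unmoved view. The box yaw is about 56.7° (mod 90). I'll resend the move.

Call:
arm_command(targets=[{"slide":[-5,-31,18],"twist":0,"gripper":1},{"slide":[-5,-31,18],"twist":0,"gripper":1},{"slide":[-5,-31,18],"twist":0,"gripper":1},{"slide":[-5,-31,18],"twist":0,"gripper":1},{"slide":[-5,-31,18],"twist":0,"gripper":1},{"slide":[-5,-31,18],"twist":0,"gripper":1},{"slide":[-5,-31,18],"twist":0,"gripper":1},{"slide":[-5,-31,18],"twist":0,"gripper":1},{"slide":[0,0,0],"twist":0,"gripper":1},{"slide":[0,0,0],"twist":0,"gripper":1},{"slide":[0,0,0],"twist":0,"gripper":1}], grip_force=40)

```text
time: 1.3
position: [0.531, 0.2475, 0.271]
ee_rot: [2.221, -0.001, -2.222]
wrist_force: [-0.5, 0.3, 0.5]
gripper_width: 0.999
```

Run:
```python
from h import *
s=sensors.get_state();print(s['position'],s['ee_rot'],s['time'])
im,ci=snap('wrist','w2')
cv2.imwrite('pics/w2b.png',cv2.convertScaleAbs(cv2.resize(im[:,:,::-1],(768,576),interpolation=2),alpha=1.5))
```

```text
[0.53104996 0.24752217 0.27103317] [ 2.22093566e+00 -6.17680275e-04 -2.22176896e+00] 1.3
```

View pics/w2b.png

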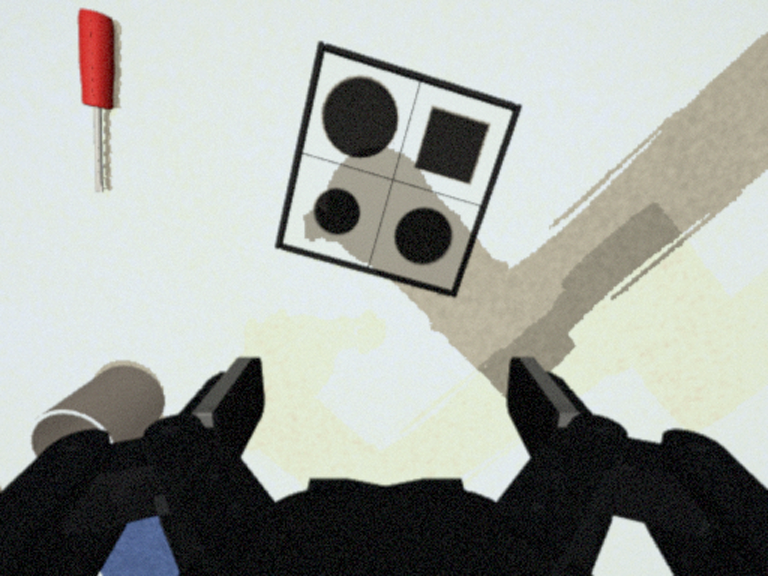

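The caddy is fully in view. The large well is at (360,116), square at (452,145), small at (337,211) and medium at (423,236), in 1.5x pixels. I'll extract the blob centroids.

```bash
cat >> h.py <<'E'
# tool axes in world from rotvec; slide (mm) and twist to reach target
from scipy.spatial.transform import Rotation as Ro
def go(X,jaw=None):
    s=sensors.get_state(); R=Ro.from_rotvec(s['ee_rot']).as_matrix()
    z=R[:,2]; a=np.degrees(np.arctan2(z[1],z[0]))%180
    d=np.array(X)-s['position']
    print('pos',s['position'].round(4),'jaw',a.round(1),'slide',(R.T@d*1000).round(1),'twist',None if jaw is None else ((a-jaw+90)%180-90).round(1))
E
python3 - <<'E'
from h import *
im=cv2.imread('pics/w2.png',0); C=np.load('pics/w2.npy',allow_pickle=True)[0]
n,l,st,ce=cv2.connectedComponentsWithStats(((im<45)).astype(np.uint8))
for i in range(1,n):
    x,y,w,h,A=st[i]
    if A>200 and y<180:
        print(st[i],ray(C,*ce[i],.0155),'diam', (np.hypot(*(ray(C,x,ce[i][1],.0155)-ray(C,x+w,ce[i][1],.0155))[:2])).round(4))
q=np.array([ray(C,u/1.5,v/1.5,.016)[:2] for u,v in [(321,43),(521,104),(456,296),(277,246)]])
print(q,q.mean(0))
go([.4785,-.279,.12],0)
E
```

```text
[ 67  12   9  61 367] [0.7717 0.0874 0.0155] diam 0.0118
[ 184   29  163  169 1860] [0.5235 0.169  0.0155] diam 0.2261
[ 216   52   49   53 2005] [0.5535 0.1303 0.0155] diam 0.0661
[ 277   73   48   48 1505] [0.4707 0.154  0.0155] diam 0.0659
[210 126  30  30 691] [0.5769 0.2135 0.0155] diam 0.0429
[ 264  139   37   37 1079] [0.4942 0.2366 0.0155] diam 0.0539
[[0.5857 0.0714]
 [0.4096 0.1195]
 [0.459  0.298 ]
 [0.636  0.2471]] [0.522575 0.184   ]
pos [0.5312 0.2472 0.271 ] jaw 180.0 slide [151.2 526.2  52.2] twist -0.0
```

Call:
arm_command(targets=[{"slide":[7,20,2],"twist":0,"gripper":1},{"slide":[10,40,4],"twist":0,"gripper":1},{"slide":[10,40,4],"twist":0,"gripper":1},{"slide":[10,40,4],"twist":0,"gripper":1},{"slide":[10,40,4],"twist":0,"gripper":1},{"slide":[10,40,4],"twist":0,"gripper":1},{"slide":[10,40,4],"twist":0,"gripper":1},{"slide":[10,40,4],"twist":0,"gripper":1},{"slide":[10,40,4],"twist":0,"gripper":1},{"slide":[10,40,4],"twist":0,"gripper":1},{"slide":[10,40,4],"twist":0,"gripper":1},{"slide":[10,40,4],"twist":0,"gripper":1},{"slide":[10,40,4],"twist":0,"gripper":1},{"slide":[10,26,2],"twist":0,"gripper":1},{"slide":[0,0,0],"twist":0,"gripper":1},{"slide":[0,0,0],"twist":0,"gripper":1}])

```text
time: 2.95
position: [0.478, -0.2794, 0.1337]
ee_rot: [-2.218, 0.003, 2.221]
wrist_force: [-0.0, 0.7, 0.2]
gripper_width: 0.999
```

Run:
```python
from h import *
go([.4785,-.279,.027],0); print(sensors.get_state()['time'])
im,ci=snap('wrist','w3')
print(proj(ci,[.4785,-.279,.072]))
```

```text
pos [ 0.478  -0.2794  0.1337] jaw 179.8 slide [106.7  -0.4  -0.7] twist -0.2
2.95
[255.8 206.6]
```

View pics/w3.png

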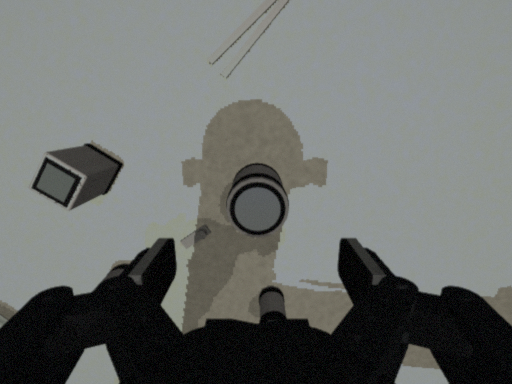

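The glass disc is at (258,207) against a predicted (256,207), so the estimate holds. I'll descend, grip and lift.

Call:
arm_command(targets=[{"slide":[20,0,0],"twist":0,"gripper":1},{"slide":[30,0,0],"twist":0,"gripper":1},{"slide":[30,0,0],"twist":0,"gripper":1},{"slide":[20,0,0],"twist":0,"gripper":1},{"slide":[7,0,0],"twist":0,"gripper":1},{"slide":[0,0,0],"twist":0,"gripper":0.7},{"slide":[0,0,0],"twist":0,"gripper":0.5},{"slide":[0,0,0],"twist":0,"gripper":0.3},{"slide":[0,0,0],"twist":0,"gripper":0.3},{"slide":[0,0,0],"twist":0,"gripper":0.3},{"slide":[0,0,0],"twist":0,"gripper":0.3},{"slide":[0,0,0],"twist":0,"gripper":0.3}], grip_force=40)

```text
time: 4.2
position: [0.4799, -0.2781, 0.0289]
ee_rot: [2.224, -0.0, -2.218]
wrist_force: [-0.5, 2.7, 7.1]
gripper_width: 0.575
```

Call:
arm_command(targets=[{"slide":[-10,0,0],"twist":0,"gripper":0.3},{"slide":[-20,0,0],"twist":0,"gripper":0.3},{"slide":[-30,0,0],"twist":0,"gripper":0.3},{"slide":[-30,0,0],"twist":0,"gripper":0.3},{"slide":[-30,0,0],"twist":0,"gripper":0.3},{"slide":[0,0,0],"twist":0,"gripper":0.3},{"slide":[0,0,0],"twist":0,"gripper":0.3}])

```text
time: 4.9
position: [0.479, -0.2779, 0.1482]
ee_rot: [-2.223, 0.0, 2.219]
wrist_force: [-0.5, -0.1, -4.1]
gripper_width: 0.575
```

Run:
```python
from h import *
go([.5535,.1303,.147],0)
```

```text
pos [ 0.479  -0.2779  0.1482] jaw 180.0 slide [   1.4 -408.2  -74.3] twist -0.0
```

Call:
arm_command(targets=[{"slide":[0,-18,-3],"twist":0,"gripper":0.3},{"slide":[0,-30,-6],"twist":0,"gripper":0.3},{"slide":[0,-30,-6],"twist":0,"gripper":0.3},{"slide":[0,-30,-6],"twist":0,"gripper":0.3},{"slide":[0,-30,-5],"twist":0,"gripper":0.3},{"slide":[0,-30,-5],"twist":0,"gripper":0.3},{"slide":[0,-30,-5],"twist":0,"gripper":0.3},{"slide":[0,-30,-5],"twist":0,"gripper":0.3},{"slide":[0,-30,-5],"twist":0,"gripper":0.3},{"slide":[0,-30,-5],"twist":0,"gripper":0.3},{"slide":[0,-30,-5],"twist":0,"gripper":0.3},{"slide":[0,-30,-5],"twist":0,"gripper":0.3},{"slide":[0,-30,-6],"twist":0,"gripper":0.3},{"slide":[0,-20,-4],"twist":0,"gripper":0.3},{"slide":[0,-10,-2],"twist":0,"gripper":0.3},{"slide":[0,0,0],"twist":0,"gripper":0.3},{"slide":[0,0,0],"twist":0,"gripper":0.3},{"slide":[0,0,0],"twist":0,"gripper":0.3}])

```text
time: 6.7
position: [0.5516, 0.129, 0.1471]
ee_rot: [-2.22, 0.001, 2.222]
wrist_force: [-0.4, -0.4, -2.9]
gripper_width: 0.577
```

Run:
```python
from h import *
go([.5535,.1303,.041],0)
```

```text
pos [0.5516 0.129  0.1471] jaw 179.9 slide [106.1  -1.3  -2. ] twist -0.1
```

Call:
arm_command(targets=[{"slide":[15,-1,-2],"twist":0,"gripper":0.3},{"slide":[25,0,0],"twist":0,"gripper":0.3},{"slide":[25,0,0],"twist":0,"gripper":0.3},{"slide":[20,0,0],"twist":0,"gripper":0.3},{"slide":[10,0,0],"twist":0,"gripper":0.3},{"slide":[8,0,0],"twist":0,"gripper":0.3},{"slide":[0,0,0],"twist":0,"gripper":0.3},{"slide":[0,0,0],"twist":0,"gripper":0.3}])

```text
time: 7.5
position: [0.5545, 0.131, 0.045]
ee_rot: [-2.222, -0.0, 2.22]
wrist_force: [0.6, -0.3, -1.8]
gripper_width: 0.575
```

Call:
arm_command(targets=[{"slide":[2,0,0],"twist":0,"gripper":0.3},{"slide":[1,0,0],"twist":0,"gripper":0.3},{"slide":[0,0,0],"twist":0,"gripper":0.3}])

```text
time: 7.8
position: [0.5541, 0.1311, 0.0416]
ee_rot: [-2.222, -0.0, 2.221]
wrist_force: [0.5, 0.1, -2.5]
gripper_width: 0.575
```

Call:
arm_command(targets=[{"slide":[1,0,0],"twist":0,"gripper":0.3},{"slide":[1,0,0],"twist":0,"gripper":0.3},{"slide":[0,0,0],"twist":0,"gripper":0.3}])

```text
time: 8.1
position: [0.5541, 0.1311, 0.0399]
ee_rot: [2.222, 0.0, -2.221]
wrist_force: [-2.7, 0.9, 2.9]
gripper_width: 0.576
```

Contact: the force is now upward and z matches the expected value. I'll release gently and lift.

Call:
arm_command(targets=[{"slide":[0,0,0],"twist":0,"gripper":0.65},{"slide":[0,0,0],"twist":0,"gripper":0.72},{"slide":[0,0,0],"twist":0,"gripper":0.78},{"slide":[0,0,0],"twist":0,"gripper":0.78},{"slide":[-10,0,0],"twist":0,"gripper":0.78},{"slide":[-25,0,0],"twist":0,"gripper":0.78},{"slide":[-35,0,0],"twist":0,"gripper":0.78},{"slide":[-40,0,0],"twist":0,"gripper":0.78},{"slide":[-20,0,0],"twist":0,"gripper":1},{"slide":[0,0,0],"twist":0,"gripper":1}])

```text
time: 9.1
position: [0.5559, 0.1318, 0.1739]
ee_rot: [-2.227, -0.004, 2.213]
wrist_force: [-0.4, -0.2, -0.8]
gripper_width: 0.998
```

Run:
```python
from h import *
go([.6266,-.1712,.13],0)
```

```text
pos [0.5559 0.1318 0.1739] jaw 0.0 slide [ 43.4 303.2 -70.3] twist 0.0
```

Call:
arm_command(targets=[{"slide":[4,18,-4],"twist":0,"gripper":1},{"slide":[4,35,-8],"twist":0,"gripper":1},{"slide":[4,35,-8],"twist":0,"gripper":1},{"slide":[4,35,-8],"twist":0,"gripper":1},{"slide":[5,35,-8],"twist":0,"gripper":1},{"slide":[5,35,-8],"twist":0,"gripper":1},{"slide":[5,35,-8],"twist":0,"gripper":1},{"slide":[5,35,-8],"twist":0,"gripper":1},{"slide":[4,25,-6],"twist":0,"gripper":1},{"slide":[4,15,-4],"twist":0,"gripper":1},{"slide":[0,0,0],"twist":0,"gripper":1},{"slide":[0,0,0],"twist":0,"gripper":1},{"slide":[0,0,0],"twist":0,"gripper":1}])

```text
time: 10.4
position: [0.6239, -0.1711, 0.1255]
ee_rot: [2.221, 0.001, -2.221]
wrist_force: [-0.9, 0.1, 0.6]
gripper_width: 1.0
```

```bash
cat >> h.py <<'E'
def glass(ci,im,X):
    "glass-blob nearest the predicted top point -> world xy"
    p=proj(ci,X); g=im.astype(int); r=cv2.GaussianBlur(im,(3,3),0).astype(int)
    m=cv2.inRange(im,(35,35,35),(140,140,140))
    u,v=p.round().astype(int); s=im[v,u]; m=(np.abs(r-np.median(r[v-3:v+4,u-3:u+4].reshape(-1,3),0)).max(2)<22).astype(np.uint8)
    n,l,st,ce=cv2.connectedComponentsWithStats(m,connectivity=4); i=l[v,u]
    print('pred',p,'blob',ce[i].round(1),st[i],'world',ray(ci,*ce[i],X[2]))
E
python3 - <<'E'
from h import *
go([.6266,-.1712,.026],0)
im,ci=snap('wrist','w4'); glass(ci,im,[.6266,-.1712,.068])
E
```

```text
pos [ 0.6239 -0.1711  0.1255] jaw 0.0 slide [99.5  0.1 -2.6] twist 0.0
pred [253.  207.7] blob [253.1 210. ] [236 194  35  33 932] world [ 0.6266 -0.1693  0.068 ]
```

Call:
arm_command(targets=[{"slide":[19,-1,-2],"twist":0,"gripper":1},{"slide":[30,0,0],"twist":0,"gripper":1},{"slide":[30,0,0],"twist":0,"gripper":1},{"slide":[16,0,0],"twist":0,"gripper":1},{"slide":[5,0,0],"twist":0,"gripper":1},{"slide":[0,0,0],"twist":0,"gripper":0.6},{"slide":[0,0,0],"twist":0,"gripper":0.4},{"slide":[0,0,0],"twist":0,"gripper":0.2},{"slide":[0,0,0],"twist":0,"gripper":0.2},{"slide":[0,0,0],"twist":0,"gripper":0.2},{"slide":[0,0,0],"twist":0,"gripper":0.2},{"slide":[0,0,0],"twist":0,"gripper":0.2}])

```text
time: 11.65
position: [0.6269, -0.1709, 0.0269]
ee_rot: [2.224, 0.0, -2.219]
wrist_force: [-0.9, 0.8, 6.6]
gripper_width: 0.447
```

Call:
arm_command(targets=[{"slide":[-10,0,0],"twist":0,"gripper":0.2},{"slide":[-20,0,0],"twist":0,"gripper":0.2},{"slide":[-30,0,0],"twist":0,"gripper":0.2},{"slide":[-30,0,0],"twist":0,"gripper":0.2},{"slide":[-40,0,0],"twist":0,"gripper":0.2},{"slide":[0,0,0],"twist":0,"gripper":0.2},{"slide":[0,0,0],"twist":0,"gripper":0.2}])

```text
time: 12.35
position: [0.6263, -0.171, 0.157]
ee_rot: [-2.224, -0.0, 2.218]
wrist_force: [-0.7, -0.3, -2.5]
gripper_width: 0.451
```

Run:
```python
from h import *
go([.4942,.2366,.157],0)
```

```text
pos [ 0.6263 -0.171   0.157 ] jaw 180.0 slide [-2.000e-01 -4.075e+02  1.322e+02] twist -0.0
```

Call:
arm_command(targets=[{"slide":[0,-17,6],"twist":0,"gripper":0.2},{"slide":[0,-30,10],"twist":0,"gripper":0.2},{"slide":[0,-30,10],"twist":0,"gripper":0.2},{"slide":[0,-30,10],"twist":0,"gripper":0.2},{"slide":[0,-30,10],"twist":0,"gripper":0.2},{"slide":[0,-30,10],"twist":0,"gripper":0.2},{"slide":[0,-30,10],"twist":0,"gripper":0.2},{"slide":[0,-30,10],"twist":0,"gripper":0.2},{"slide":[0,-30,10],"twist":0,"gripper":0.2},{"slide":[0,-30,10],"twist":0,"gripper":0.2},{"slide":[0,-30,10],"twist":0,"gripper":0.2},{"slide":[0,-30,10],"twist":0,"gripper":0.2},{"slide":[0,-30,8],"twist":0,"gripper":0.2},{"slide":[0,-20,6],"twist":0,"gripper":0.2},{"slide":[0,-10,2],"twist":0,"gripper":0.2},{"slide":[0,0,0],"twist":0,"gripper":0.2},{"slide":[0,0,0],"twist":0,"gripper":0.2},{"slide":[0,0,0],"twist":0,"gripper":0.2}])

```text
time: 14.15
position: [0.4938, 0.2351, 0.1549]
ee_rot: [-2.221, 0.002, 2.222]
wrist_force: [0.5, -0.8, -1.3]
gripper_width: 0.447
```

Run:
```python
from h import *
go([.4942,.2366,.038],0)
```

```text
pos [0.4938 0.2351 0.1549] jaw 180.0 slide [116.9  -1.5  -0.5] twist -0.0
```

Call:
arm_command(targets=[{"slide":[15,-1,0],"twist":0,"gripper":0.2},{"slide":[30,0,0],"twist":0,"gripper":0.2},{"slide":[30,0,0],"twist":0,"gripper":0.2},{"slide":[20,0,0],"twist":0,"gripper":0.2},{"slide":[10,0,0],"twist":0,"gripper":0.2},{"slide":[8,0,0],"twist":0,"gripper":0.2},{"slide":[2,0,0],"twist":0,"gripper":0.2},{"slide":[0,0,0],"twist":0,"gripper":0.2}])

```text
time: 14.95
position: [0.4944, 0.2371, 0.0408]
ee_rot: [-2.222, -0.0, 2.221]
wrist_force: [1.0, -0.1, -0.9]
gripper_width: 0.446
```

Call:
arm_command(targets=[{"slide":[1,0,0],"twist":0,"gripper":0.2},{"slide":[0,0,0],"twist":0,"gripper":0.2}])

```text
time: 15.15
position: [0.4943, 0.2374, 0.04]
ee_rot: [-2.222, -0.001, 2.22]
wrist_force: [-0.5, -0.5, -1.2]
gripper_width: 0.446
```

Call:
arm_command(targets=[{"slide":[1,0,0],"twist":0,"gripper":0.2},{"slide":[1,0,0],"twist":0,"gripper":0.2},{"slide":[0,0,0],"twist":0,"gripper":0.2}])

```text
time: 15.45
position: [0.4942, 0.2372, 0.0379]
ee_rot: [-2.222, -0.001, 2.221]
wrist_force: [-1.8, -0.4, 3.5]
gripper_width: 0.448
```

Call:
arm_command(targets=[{"slide":[0,0,0],"twist":0,"gripper":0.52},{"slide":[0,0,0],"twist":0,"gripper":0.6},{"slide":[0,0,0],"twist":0,"gripper":0.68},{"slide":[0,0,0],"twist":0,"gripper":0.68},{"slide":[-10,0,0],"twist":0,"gripper":0.68},{"slide":[-25,0,0],"twist":0,"gripper":0.68},{"slide":[-35,0,0],"twist":0,"gripper":0.68},{"slide":[-40,0,0],"twist":0,"gripper":0.68},{"slide":[-20,0,0],"twist":0,"gripper":1},{"slide":[0,0,0],"twist":0,"gripper":1}])

```text
time: 16.45
position: [0.4956, 0.2382, 0.1718]
ee_rot: [-2.226, -0.006, 2.213]
wrist_force: [0.1, 0.2, -0.1]
gripper_width: 0.983
```

Run:
```python
from h import *
go([.4625,-.1465,.13],0)
```

```text
pos [0.4956 0.2382 0.1718] jaw 0.0 slide [ 39.9 384.9  33.6] twist 0.0
```

Call:
arm_command(targets=[{"slide":[0,15,1],"twist":0,"gripper":1},{"slide":[2,35,3],"twist":0,"gripper":1},{"slide":[3,35,3],"twist":0,"gripper":1},{"slide":[3,35,3],"twist":0,"gripper":1},{"slide":[3,35,3],"twist":0,"gripper":1},{"slide":[4,35,3],"twist":0,"gripper":1},{"slide":[4,35,3],"twist":0,"gripper":1},{"slide":[4,35,3],"twist":0,"gripper":1},{"slide":[4,35,3],"twist":0,"gripper":1},{"slide":[4,35,3],"twist":0,"gripper":1},{"slide":[4,35,3],"twist":0,"gripper":1},{"slide":[4,20,2],"twist":0,"gripper":1},{"slide":[0,0,0],"twist":0,"gripper":1},{"slide":[0,0,0],"twist":0,"gripper":1},{"slide":[0,0,0],"twist":0,"gripper":1}])

```text
time: 17.95
position: [0.4607, -0.1478, 0.1281]
ee_rot: [2.221, 0.0, -2.222]
wrist_force: [0.0, -0.5, -0.1]
gripper_width: 1.002
```

Run:
```python
from h import *
go([.4625,-.1465,.023],0)
im,ci=snap('wrist','w5'); glass(ci,im,[.4625,-.1465,.062])
```

```text
pos [ 0.4607 -0.1478  0.1281] jaw 0.0 slide [105.1  -1.3  -1.9] twist 0.0
pred [254.1 205.9] blob [255.3 207.6] [244 197  24  22 432] world [ 0.4615 -0.1451  0.062 ]
```

Call:
arm_command(targets=[{"slide":[20,-2,-1],"twist":0,"gripper":1},{"slide":[30,0,0],"twist":0,"gripper":1},{"slide":[30,0,0],"twist":0,"gripper":1},{"slide":[20,0,0],"twist":0,"gripper":1},{"slide":[5,0,0],"twist":0,"gripper":1},{"slide":[0,0,0],"twist":0,"gripper":0.6},{"slide":[0,0,0],"twist":0,"gripper":0.4},{"slide":[0,0,0],"twist":0,"gripper":0.2},{"slide":[0,0,0],"twist":0,"gripper":0.1},{"slide":[0,0,0],"twist":0,"gripper":0.1},{"slide":[0,0,0],"twist":0,"gripper":0.1},{"slide":[0,0,0],"twist":0,"gripper":0.1},{"slide":[0,0,0],"twist":0,"gripper":0.1}], grip_force=30)

```text
time: 19.3
position: [0.4627, -0.146, 0.0243]
ee_rot: [2.223, 0.0, -2.219]
wrist_force: [-1.9, 0.6, 6.3]
gripper_width: 0.32
```

Call:
arm_command(targets=[{"slide":[-10,0,0],"twist":0,"gripper":0.1},{"slide":[-20,0,0],"twist":0,"gripper":0.1},{"slide":[-30,0,0],"twist":0,"gripper":0.1},{"slide":[-30,0,0],"twist":0,"gripper":0.1},{"slide":[-40,0,0],"twist":0,"gripper":0.1},{"slide":[0,0,0],"twist":0,"gripper":0.1},{"slide":[0,0,0],"twist":0,"gripper":0.1}])

```text
time: 20.0
position: [0.4624, -0.146, 0.1549]
ee_rot: [-2.225, -0.0, 2.217]
wrist_force: [0.0, 0.6, -3.0]
gripper_width: 0.319
```

Run:
```python
from h import *
go([.5769,.2135,.157],0)
```

```text
pos [ 0.4624 -0.146   0.1549] jaw 180.0 slide [  -1.6 -359.5 -114.4] twist -0.0
```

Call:
arm_command(targets=[{"slide":[0,-15,-5],"twist":0,"gripper":0.1},{"slide":[0,-30,-10],"twist":0,"gripper":0.1},{"slide":[0,-30,-10],"twist":0,"gripper":0.1},{"slide":[0,-30,-10],"twist":0,"gripper":0.1},{"slide":[0,-30,-10],"twist":0,"gripper":0.1},{"slide":[0,-30,-10],"twist":0,"gripper":0.1},{"slide":[0,-30,-10],"twist":0,"gripper":0.1},{"slide":[0,-30,-10],"twist":0,"gripper":0.1},{"slide":[0,-30,-10],"twist":0,"gripper":0.1},{"slide":[0,-30,-9],"twist":0,"gripper":0.1},{"slide":[0,-30,-9],"twist":0,"gripper":0.1},{"slide":[0,-28,-8],"twist":0,"gripper":0.1},{"slide":[0,-16,-4],"twist":0,"gripper":0.1},{"slide":[0,0,0],"twist":0,"gripper":0.1},{"slide":[0,0,0],"twist":0,"gripper":0.1},{"slide":[0,0,0],"twist":0,"gripper":0.1}])

```text
time: 21.6
position: [0.5764, 0.212, 0.1529]
ee_rot: [-2.22, 0.001, 2.223]
wrist_force: [0.7, -0.7, -0.8]
gripper_width: 0.322
```

Run:
```python
from h import *
go([.5769,.2135,.0355],0)
```

```text
pos [0.5764 0.212  0.1529] jaw 180.0 slide [117.4  -1.6  -0.6] twist -0.0
```

Call:
arm_command(targets=[{"slide":[15,-1,0],"twist":0,"gripper":0.1},{"slide":[30,0,0],"twist":0,"gripper":0.1},{"slide":[30,0,0],"twist":0,"gripper":0.1},{"slide":[20,0,0],"twist":0,"gripper":0.1},{"slide":[10,0,0],"twist":0,"gripper":0.1},{"slide":[8,0,0],"twist":0,"gripper":0.1},{"slide":[3,0,0],"twist":0,"gripper":0.1},{"slide":[0,0,0],"twist":0,"gripper":0.1}])

```text
time: 22.4
position: [0.5773, 0.214, 0.0377]
ee_rot: [-2.222, -0.0, 2.221]
wrist_force: [0.2, -0.5, -0.7]
gripper_width: 0.321
```

Call:
arm_command(targets=[{"slide":[1,0,0],"twist":0,"gripper":0.1},{"slide":[1,0,0],"twist":0,"gripper":0.1},{"slide":[0,0,0],"twist":0,"gripper":0.1}])

```text
time: 22.7
position: [0.5771, 0.2141, 0.0357]
ee_rot: [-2.222, -0.001, 2.221]
wrist_force: [-0.8, -0.4, -0.9]
gripper_width: 0.318
```

Call:
arm_command(targets=[{"slide":[1,0,0],"twist":0,"gripper":0.1},{"slide":[0,0,0],"twist":0,"gripper":0.1}])

```text
time: 22.9
position: [0.5772, 0.2142, 0.0354]
ee_rot: [2.222, 0.001, -2.22]
wrist_force: [-2.8, 0.1, 6.4]
gripper_width: 0.319
```

Call:
arm_command(targets=[{"slide":[0,0,0],"twist":0,"gripper":0.4},{"slide":[0,0,0],"twist":0,"gripper":0.5},{"slide":[0,0,0],"twist":0,"gripper":0.55},{"slide":[0,0,0],"twist":0,"gripper":0.55},{"slide":[-10,0,0],"twist":0,"gripper":0.55},{"slide":[-25,0,0],"twist":0,"gripper":0.55},{"slide":[-35,0,0],"twist":0,"gripper":0.55},{"slide":[-40,0,0],"twist":0,"gripper":0.55},{"slide":[-20,0,0],"twist":0,"gripper":1},{"slide":[0,0,0],"twist":0,"gripper":1}])

```text
time: 23.9
position: [0.5789, 0.215, 0.1691]
ee_rot: [-2.227, -0.005, 2.213]
wrist_force: [-0.0, -0.0, -0.4]
gripper_width: 0.866
```

Run:
```python
from h import *
go([.638,-.2993,.13],56.7); go([.638,-.2993,.13],-33.3)
```

```text
pos [0.5789 0.215  0.1691] jaw 0.0 slide [ 37.6 514.5 -58.6] twist -56.7
pos [0.5789 0.215  0.1691] jaw 0.0 slide [ 37.6 514.5 -58.6] twist 33.3
```

Call:
arm_command(targets=[{"slide":[0,14,-1],"twist":0,"gripper":1},{"slide":[2,35,-4],"twist":0,"gripper":1},{"slide":[2,35,-4],"twist":0,"gripper":1},{"slide":[2,35,-4],"twist":0,"gripper":1},{"slide":[2,35,-4],"twist":0,"gripper":1},{"slide":[3,35,-4],"twist":0,"gripper":1},{"slide":[3,35,-4],"twist":0,"gripper":1},{"slide":[3,35,-4],"twist":0,"gripper":1},{"slide":[3,35,-4],"twist":0,"gripper":1},{"slide":[3,35,-4],"twist":0,"gripper":1},{"slide":[3,35,-4],"twist":0,"gripper":1},{"slide":[3,35,-4],"twist":0,"gripper":1},{"slide":[3,35,-4],"twist":0,"gripper":1},{"slide":[3,35,-4],"twist":0,"gripper":1},{"slide":[3,30,-4],"twist":0,"gripper":1},{"slide":[0,15,-2],"twist":8.3,"gripper":1},{"slide":[0,0,0],"twist":8.4,"gripper":1},{"slide":[0,0,0],"twist":8.3,"gripper":1},{"slide":[0,0,0],"twist":8.3,"gripper":1},{"slide":[0,0,0],"twist":0,"gripper":1}])

```text
time: 25.9
position: [0.6348, -0.3005, 0.1251]
ee_rot: [-1.887, 0.568, 1.892]
wrist_force: [0.9, -0.9, -0.1]
gripper_width: 1.0
```

Call:
arm_command(targets=[{"slide":[0,0,0],"twist":0,"gripper":1},{"slide":[0,0,0],"twist":0,"gripper":1}])

```text
time: 26.1
position: [0.6356, -0.3001, 0.1259]
ee_rot: [-1.892, 0.563, 1.894]
wrist_force: [1.2, -0.1, 0.0]
gripper_width: 1.0
```

Run:
```python
from h import *
go([.638,-.2993,.022],-33.3)
im,ci=snap('wrist','w6'); glass(ci,im,[.638,-.2993,.064])
```

```text
pos [ 0.6356 -0.3001  0.1259] jaw 146.9 slide [103.9  -2.   -1.6] twist 0.2
pred [253.5 208.8] blob [255.7 210.5] [242 198  29  27 742] world [ 0.6373 -0.2971  0.064 ]
```

View pics/w6.png

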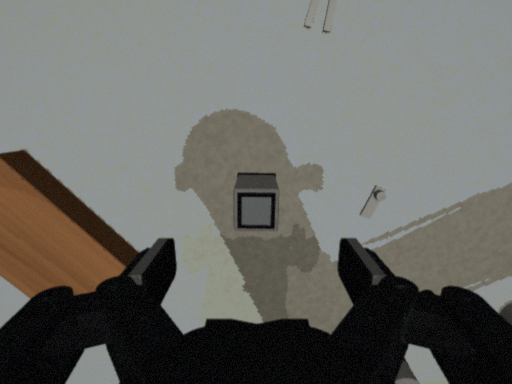

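Run:
```python
from h import *
C=np.load('pics/w6.npy',allow_pickle=True)[0]; R=Ro.from_rotvec(sensors.get_state()['ee_rot']).as_matrix()
for p in [(100,222),(138,262)]:
  for z in (0,.03): print(p,z,((ray(C,*p,z)-np.array([.6375,-.298,z]))@R*1000).round())
```

```text
(100, 222) 0 [  -0.  -36. -163.]
(100, 222) 0.03 [  -0.  -24. -144.]
(138, 262) 0 [  -0.  -83. -128.]
(138, 262) 0.03 [  -0.  -66. -114.]
```

The plank is over 100 mm away along the jaws, well clear of the fingers, and the box is square to the jaws. Grasp it.

Call:
arm_command(targets=[{"slide":[19,-3,0],"twist":0,"gripper":1},{"slide":[30,0,0],"twist":0,"gripper":1},{"slide":[30,0,0],"twist":0,"gripper":1},{"slide":[18,0,0],"twist":0,"gripper":1},{"slide":[5,0,0],"twist":0,"gripper":1},{"slide":[0,0,0],"twist":0,"gripper":0.6},{"slide":[0,0,0],"twist":0,"gripper":0.4},{"slide":[0,0,0],"twist":0,"gripper":0.2},{"slide":[0,0,0],"twist":0,"gripper":0.2},{"slide":[0,0,0],"twist":0,"gripper":0.2},{"slide":[0,0,0],"twist":0,"gripper":0.2},{"slide":[0,0,0],"twist":0,"gripper":0.2}], grip_force=40)

```text
time: 27.35
position: [0.6385, -0.2977, 0.0259]
ee_rot: [-1.894, 0.565, 1.889]
wrist_force: [-0.5, 0.7, 7.3]
gripper_width: 0.417
```

Call:
arm_command(targets=[{"slide":[-10,0,0],"twist":0,"gripper":0.2},{"slide":[-20,0,0],"twist":0,"gripper":0.2},{"slide":[-30,0,0],"twist":0,"gripper":0.2},{"slide":[-30,0,0],"twist":0,"gripper":0.2},{"slide":[-40,0,0],"twist":0,"gripper":0.2},{"slide":[0,0,0],"twist":-8.5,"gripper":0.2},{"slide":[0,0,0],"twist":-8.5,"gripper":0.2},{"slide":[0,0,0],"twist":0,"gripper":0.2},{"slide":[0,0,0],"twist":0,"gripper":0.2}])

```text
time: 28.25
position: [0.6373, -0.2974, 0.1542]
ee_rot: [-2.066, 0.3, 2.067]
wrist_force: [0.0, -0.1, -1.6]
gripper_width: 0.419
```

Run:
```python
from h import *
go([.4707,.154,.152],-16)
```

```text
pos [ 0.6373 -0.2974  0.1542] jaw 163.4 slide [   2.4 -385.2  288.3] twist -0.6
```

Call:
arm_command(targets=[{"slide":[0,-13,10],"twist":0,"gripper":0.2},{"slide":[0,-26,20],"twist":0,"gripper":0.2},{"slide":[0,-26,20],"twist":0,"gripper":0.2},{"slide":[0,-26,20],"twist":0,"gripper":0.2},{"slide":[0,-26,20],"twist":0,"gripper":0.2},{"slide":[0,-26,20],"twist":0,"gripper":0.2},{"slide":[0,-26,20],"twist":0,"gripper":0.2},{"slide":[0,-26,20],"twist":0,"gripper":0.2},{"slide":[0,-26,20],"twist":0,"gripper":0.2},{"slide":[0,-26,19],"twist":0,"gripper":0.2},{"slide":[0,-26,19],"twist":0,"gripper":0.2},{"slide":[0,-26,19],"twist":0,"gripper":0.2},{"slide":[0,-26,19],"twist":0,"gripper":0.2},{"slide":[0,-26,18],"twist":0,"gripper":0.2},{"slide":[0,-22,15],"twist":0,"gripper":0.2},{"slide":[0,-12,9],"twist":0,"gripper":0.2},{"slide":[0,0,0],"twist":0,"gripper":0.2},{"slide":[0,0,0],"twist":0,"gripper":0.2},{"slide":[0,0,0],"twist":0,"gripper":0.2}])

```text
time: 30.15
position: [0.4691, 0.1524, 0.1542]
ee_rot: [-2.068, 0.298, 2.068]
wrist_force: [-0.9, 0.7, -1.4]
gripper_width: 0.417
```

Run:
```python
from h import *
go([.4707,.154,.0365],-16)
```

```text
pos [0.4691 0.1524 0.1542] jaw 163.6 slide [117.7  -2.   -1.1] twist -0.4
```

Call:
arm_command(targets=[{"slide":[15,-1,-1],"twist":0,"gripper":0.2},{"slide":[30,0,0],"twist":0,"gripper":0.2},{"slide":[30,0,0],"twist":0,"gripper":0.2},{"slide":[20,0,0],"twist":0,"gripper":0.2},{"slide":[10,0,0],"twist":0,"gripper":0.2},{"slide":[8,0,0],"twist":0,"gripper":0.2},{"slide":[3,0,0],"twist":0,"gripper":0.2},{"slide":[0,0,0],"twist":0,"gripper":0.2}])

```text
time: 30.95
position: [0.4708, 0.1535, 0.0386]
ee_rot: [-2.069, 0.296, 2.068]
wrist_force: [0.4, -0.4, -2.3]
gripper_width: 0.417
```

Call:
arm_command(targets=[{"slide":[1,0,0],"twist":0,"gripper":0.2},{"slide":[1,0,0],"twist":0,"gripper":0.2},{"slide":[0,0,0],"twist":0,"gripper":0.2}])

```text
time: 31.25
position: [0.4709, 0.1539, 0.0368]
ee_rot: [-2.07, 0.295, 2.068]
wrist_force: [-0.0, 0.0, 0.0]
gripper_width: 0.418
```

Contact, with the weight carried. Release and go back for a check view.

Call:
arm_command(targets=[{"slide":[0,0,0],"twist":0,"gripper":0.5},{"slide":[0,0,0],"twist":0,"gripper":0.6},{"slide":[0,0,0],"twist":0,"gripper":0.65},{"slide":[0,0,0],"twist":0,"gripper":0.65},{"slide":[-10,0,0],"twist":0,"gripper":0.65},{"slide":[-25,0,0],"twist":0,"gripper":0.65},{"slide":[-40,0,0],"twist":0,"gripper":0.65},{"slide":[-50,0,0],"twist":0,"gripper":0.65},{"slide":[-50,0,0],"twist":0,"gripper":0.65},{"slide":[-50,-10,-10],"twist":0,"gripper":0.65},{"slide":[-20,-30,-20],"twist":0,"gripper":0.65},{"slide":[0,-30,-20],"twist":0,"gripper":0.65},{"slide":[0,0,0],"twist":0,"gripper":0.65},{"slide":[0,0,0],"twist":0,"gripper":0.65}])

```text
time: 32.65
position: [0.5376, 0.2065, 0.2793]
ee_rot: [-2.068, 0.297, 2.07]
wrist_force: [-0.6, 1.2, -0.2]
gripper_width: 0.649
```

Run:
```python
from h import *
im,ci=snap('wrist','w7'); b,_=snap('side','side7')
for X in [(.5535,.1303,.083),(.471,.154,.075),(.577,.2135,.073),(.494,.237,.079)]: glass(ci,im,X)
a=cv2.resize(im[:,:,::-1],(512,384)); c=cv2.resize(b[130:290,140:400,::-1],(624,384),interpolation=2)
cv2.imwrite('pics/f1.png',cv2.convertScaleAbs(cv2.resize(np.hstack([a,c]),(800,270)),alpha=1.5))
```

```text
pred [225.3 115.6] blob [225.3 116.7] [211 102  29  30 694] world [0.5538 0.1316 0.083 ]
pred [296.5 115.3] blob [297.3 115.1] [288 106  19  19 343] world [0.4701 0.154  0.075 ]
pred [228.7 184.2] blob [228.5 186.2] [219 179  22  16 219] world [0.5781 0.2159 0.073 ]
pred [295.2 184.8] blob [295.7 185.9] [286 177  21  19 319] world [0.4937 0.2386 0.079 ]
```

View pics/f1.png

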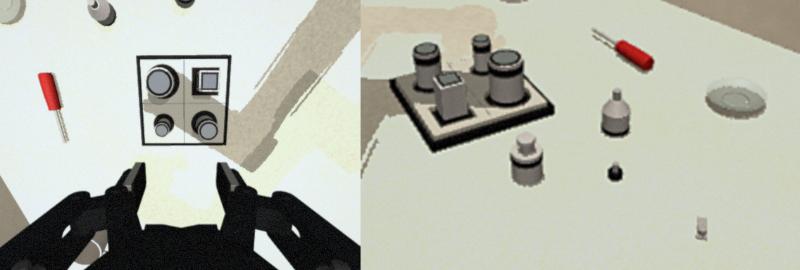

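All four pieces stand upright in their matching wells, and the glass centres are within about 3 mm of the well centres. The lamp head and weight look undisturbed, and the gripper is clear.

```bash
python3 -c "
from plant import hand_in
print(hand_in())"
```

```text
the job is handed in; nothing more can be done
None
```

All three lenses and the mirror housing are back in the caddy, each upright in its matching well. I handed the job in at about 33 s on the robot's clock. No verdict is reported.

- **Placement:** the last wrist picture put the glass-top centres about 1 mm (large), 2 mm (medium), 3 mm (small) and 1 mm (housing) from the measured well centres. The limit is 13 mm.
- **Seating:** at release, tool height was 11 mm above its value at pick-up for each piece, matching the well floor. I felt upward contact force on the three lenses. For the housing the reading only fell to zero.
- **Lamp head and weight:** the last side picture shows both standing with nothing around them disturbed. I checked this by eye and did not re-measure their positions; the gripper only passed well above them.
- **Disagreements:** one early move was refused for missing row keys and did nothing. The side and wrist views differed by about 3 mm on the medium and small well positions and less on the other two; I used the wrist values.

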